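# Unlock and open the service case

## Robot

A 6-joint arm with a two-finger parallel gripper is mounted at the origin on a cart in front of the work surface, level with it; the furniture and walls round the work are solid. World frame = base frame: x ahead of the robot, y to its left, z up, the work surface at z = 0. Lengths are in m, angles in rad, forces in N, time in s.
With the tool pointing down it reaches from about 0.25 to 0.775 m from the base axis. Payload 4 kg.
Tool frame: the origin (TCP) lies on the centre line of the jaws, within the pads' length; the fingertips stand 8 mm ahead of it and the grasp point (between the pads) lies 11 mm behind it; y points along the fingers, x is the direction in which the jaws open and shut, and the axes are right-handed (so a half turn about y gives the same grasp; the last joint's range is limited). The gripper opens to 94 mm and grips with 3 to 60 N. Pads are 16 mm wide; open, the fingers measure 119 mm over their backs; the gripper's body (75 mm by 177 mm) begins 78 mm behind the grasp point.
Start: joints at [1.034, 0.087, 1.371, -0, 1.684, -0.103], TCP at [0.231, 0.499, 0.214] pointing down, gripper open.
Joint ranges: [-3.1, 3.1], [-0.76, 2.03], [0.27, 2.55], [-1.08, 4.22], [0.17, 2.65], [-2.57, 2.57]. Speed limits (rad/s): [2.79, 2.79, 3.14, 3.14, 3.14, 3.14].

## Interface

Orientations are given as [roll, pitch, yaw] about the fixed x, y, z axes, in that order (R = Rz(yaw) Ry(pitch) Rx(roll)).
In Python, from bench import robot gives the robot as it stands.
- The arm moves only by the tool step_arm, never from a script. Its argument "commands" is a list of rows, each an object with "xyz": the shift along the world's x, y, z in m, a list of three; "twist": the turn, a rotation vector about the world's x, y, z in degrees, a list of three. In form: [{"xyz": [tx, ty, tz], "twist": [ax, ay, az]}, ...]. A call has 1 to 12 rows; each row is the pose to reach, as a shift and turn from the pose commanded when the call began; what a row does not reach only later rows make up. A row lasts 1/12 s, in which the tool goes at most 41.7 mm and 7.16 degrees, less where a joint would pass 70% of its speed; a pose out of reach is approached as far as the arm can. A call with a gripper value outside its range is refused whole. "fingers" is the closure in counts, from 0 (fully open) to 255 (shut), set as the call begins (left out, the last holds). The fingers move at their own pace and stop on an object; the grip force is fixed at half the most. Time passes only in rows, so rows that repeat a pose let the fingers close. It gives the time, the measured TCP pose, the force and the opening at its end, in the units of the state.
- robot.get_obs(): the state, without advancing time (a new reading comes with each control period).
- robot.snapshot(name): name is "side" or "top" or "wrist"; returns (picture, depth): 480x640x3 uint8, red, green, blue; 480x640 float32, m along the optical axis (not along the pixel's ray), 0 where there is no reading.
- robot.camera_info(name): a dict with "fx", "fy", "cx", "cy" (pixels), "k1" (the pictures are not rectified: a ray, as slopes to the right and down, at radius r is drawn at 1 + k1 r^2 times it, then the intrinsics apply), "R" (3x3) and "t" (3): a world point X has camera coordinates R X + t. Camera axes: x right, y down, z forward; pixel columns grow to the right and rows downward; lengths in m; the calibration is good to about 2 mm. A picture is of the moment at which its call begins: read the wrist's pose just before it. camera_info takes no time and is no camera call; for the wrist camera it gives the pose at the moment of the call.
- robot.close_job(): hands the job in, once; it reports no verdict.
The state is a dict: "time": time; "joint_positions": joint angles; "qvel": joint speeds; "joint_torque": joint torques, N m; "tool_pos": TCP position; "ee_rot": TCP orientation; "wrist_force": force on the tool from outside, world axes, zero at the start; "wrist_torque": the same for the moment, N m; "width": finger opening in m.
Only numpy, scipy, OpenCV 4.12 (cv2) and the standard library are available. Lean on these libraries where they do the work, as an engineer would, in place of code of your own. Each camera call takes 0.05 s, during which the arm holds its last target.

## Task

Open the service case: its lid is held by two push-push button locks, and one of them has been left locked. You can tell by touch which button sits lower; click that one so that it springs out, then lift the lid all the way back until it rests on its stop, and let go. Leave the things standing round the case where they are.

Things in the scene. Friction and masses are not known exactly. Their poses are not given: they have to be found in the camera images.
- tool_case: dark blue-grey service case 160 deep (x) x 240 wide (y) x 116 mm high without the handle, fixed; origin: centre of its underside; x from its front to its hinged back, y left, z up. Front: a panel slopes from x=-80, z=18 up to x=-31, z=59 (outward normal (-0.643,0,0.766)), then a wall to the rim, z=106. The lid roofs the panel, so reach the buttons with the tool tilted 40 deg, along (0.643,0,-0.766).
- left_lock (a point): where the left button's axis leaves the panel (case frame x=-55.5, y=62, z=38.6 mm). Metal button 34 mm wide in a black collar 4 mm high; moves along the panel's normal. Released: face 18 mm above the panel; locked: 11 mm. Each full push, to a hard stop at 5 mm, swaps the states on letting go; one that ends above 8 mm swaps nothing. Spring 5 N at first, 9 N at the stop.
- right_lock (a point): the same point of the right button (case frame x=-55.5, y=-62, z=38.6 mm), an equal lock. At the start one of the two, left or right, is locked and the other released; pushing the released one fully locks it too. A locked lock's bolt holds the lid shut.
- lid (a joint): angle of the lid, rad: 0 shut, 1.85 resting on its stop, leaning back past the upright; let go short of about 1.5 it falls shut, beyond it falls back on its stop. It cannot rise more than 0.04 while a lock is locked. About 0.4 kg.
- handle (a point): middle of the bow handle's bar on top of the lid, near its front edge, moving with the lid (case frame x=-44, z=152 mm while shut; 122 mm ahead of the hinge axis and 42 mm above it). Bright round bar, 10 mm thick, along y, 84 mm free between its posts, 33 mm clear above the lid; it may turn between the fingers as the lid swings.
- lid_hinge (a point): middle of the lid's hinge axis (which is the case's y): case frame x=+78, z=110 mm
- domed_case: bystander: black domed zip case, 80x118x42 mm; origin at the centre of its underside
- dropper_bottle: bystander: amber bottle with black dropper, 32 mm across, 102 high; origin at the centre of its underside
- brown_carton: bystander: small brown carton, 62x61x94 mm; origin at the centre of its underside
- red_pliers: bystander: pliers with red sleeves lying in front of the case, 146x61x11 mm; origin at the centre of their underside

How it is judged:
By the outcome, as a careful person would: the job done as asked, in the order asked, and still so for the second after the job is handed in, with the robot touching nothing.
It also fails if it takes over 64 s, if anything falls off the work surface, if the arm or the gripper's body presses on something with over 40 N, if the wrist force passes 120 N, or if a joint passes its speed limit or range.

## Working session

There is one attempt and no reset: what is moved stays moved. The work goes in short steps, Python scripts to look and compute and a tool call to move; the robot and the scene stay as the last step left them, time stands still between calls to the robot, and variables do not carry over. Pictures are saved under pics/ and viewed, and the job is handed in when it is done.

Besides the shell and the picture viewer there is one more tool, called after "Emit:" in YAML: its name, and indented under it one key for each argument. step_arm: Moves the arm, as the interface text tells. Its arguments: {"type":"object","properties":{"commands":{"type":"array"},"fingers":{"type":"number"}},"required":["commands"]}

```bash
ls; mkdir -p pics; python3 - <<'E'
from bench import robot
import cv2,numpy as np
o=robot.get_obs();print(o)
for n in("side","top"):
    c=robot.camera_info(n);print(n,c)
    p,d=robot.snapshot(n);cv2.imwrite(f"pics/{n}0.png",p[:,:,::-1]);np.save(f"pics/{n}0.npy",d);np.save(f"pics/{n}0rgb.npy",p)
E
```

```text
pics
{'time': 0.0, 'joint_positions': array([ 1.03388626e+00,  8.79563853e-02,  1.37222101e+00, -4.62636273e-05,
        1.68357132e+00, -1.03068384e-01]), 'qvel': array([-1.36577685e-03, -1.32128918e-03,  1.27031525e-03, -7.36083320e-05,
        2.70326292e-03,  1.59166103e-04]), 'joint_torque': array([ 3.02710714e-04, -3.40178847e+01, -3.02430832e+01,  7.18663190e-02,
        3.29462020e-02, -1.37553716e-04]), 'tool_pos': array([0.23093619, 0.49860116, 0.21232025]), 'ee_rot': array([-1.57062023,  0.00214935,  1.13694968]), 'wrist_force': array([ 0.23147925, -0.13781395, -0.05996208]), 'wrist_torque': array([ 0.03222679,  0.00933576, -0.03249867]), 'width': 0.09424867769519495}
side {'fx': 519.5537565141582, 'fy': 519.5537565141582, 'cx': 309.4797127015831, 'cy': 251.73386540136838, 'k1': -0.0399655924485562, 'R': array([[ 9.46264506e-01, -3.23393341e-01,  4.81234815e-04],
       [-2.19176087e-01, -6.42412565e-01, -7.34348650e-01],
       [ 2.37792614e-01,  6.94782587e-01, -6.78772296e-01]]), 't': array([-0.58258327,  0.04413328,  1.2464287 ])}
top {'fx': 437.8910646295407, 'fy': 437.8910646295407, 'cx': 321.05586142996776, 'cy': 239.80104569995729, 'k1': -0.0802359687468107, 'R': array([[-0.0029108 , -0.99999023,  0.00332684],
       [-0.99603964,  0.00260364, -0.08887212],
       [ 0.08886259, -0.00357236, -0.99603749]]), 't': array([-0.2598915 ,  0.51913033,  1.01734471])}
```

View pics/side0.png

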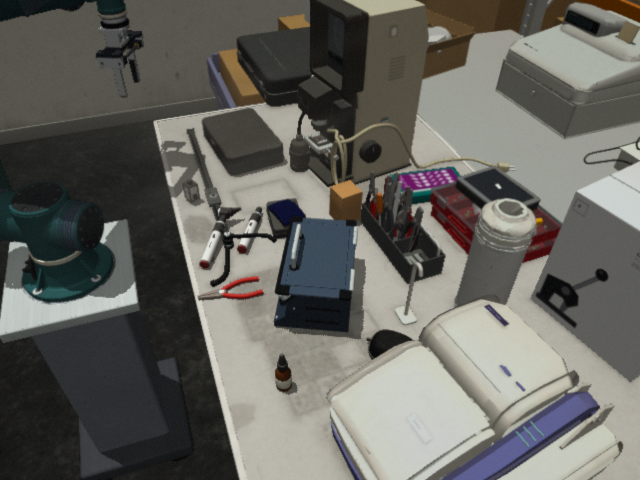

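View pics/top0.png

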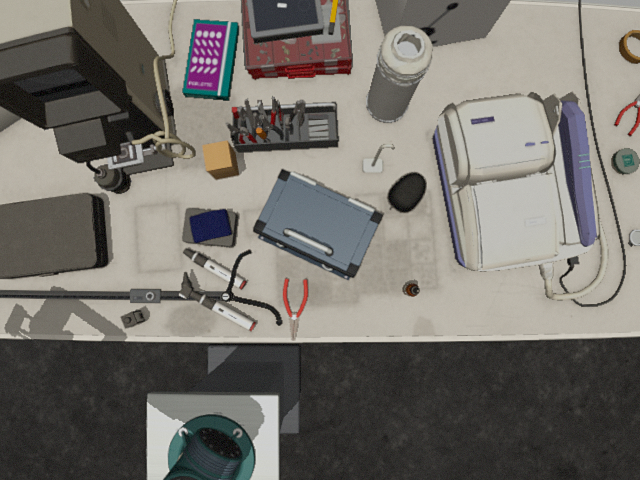

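The service case stands at about (318,222) in the top view with its handle at about (308,241), so its front faces the robot and it is turned clockwise. The pliers are at (295,305), the bottle at (411,288), the domed case at (407,192) and the carton at (220,158). Next I'll measure the lid plane and the handle.

```bash
cat >h.py <<'E'
import cv2,numpy as np
from bench import robot
def cam(n):
    c=robot.camera_info(n);K=np.array([[c['fx'],0,c['cx']],[0,c['fy'],c['cy']],[0,0,1.]]);return K,np.array([c['k1'],0,0,0,0.]),np.array(c['R']),np.array(c['t'])
def slopes(n,uv):
    K,D,R,t=cam(n);return cv2.undistortPoints(np.array(uv,float).reshape(-1,1,2),K,D).reshape(-1,2)
def onplane(n,uv,z):
    K,D,R,t=cam(n);s=slopes(n,uv);r=np.c_[s,np.ones(len(s))]@R;o=-R.T@t;return o+r*((z-o[2])/r[:,2])[:,None]
def cloud(n,d):
    K,D,R,t=cam(n);v,u=np.mgrid[0:480,0:640];s=slopes(n,np.c_[u.ravel(),v.ravel()]);P=np.c_[s,np.ones(len(s))]*d.reshape(-1,1);return ((P-t)@R).reshape(480,640,3)
def proj(n,X):
    K,D,R,t=cam(n);return cv2.projectPoints(np.array(X,float).reshape(-1,1,3),cv2.Rodrigues(R)[0],t,K,D)[0].reshape(-1,2)
E
python3 - <<'E'
from h import *
d=np.load('pics/top0.npy');C=cloud('top',d);rgb=np.load('pics/top0rgb.npy')
z=C[...,2]
win=np.zeros((480,640),bool);win[165:285,248:388]=1
print(np.histogram(z[win],bins=np.arange(-.01,.19,.01)))
m=(win&(z>.100)&(z<.13)).astype(np.uint8)
n,l,s,c=cv2.connectedComponentsWithStats(m);i=1+s[1:,4].argmax();m=l==i
P=C[m];r=cv2.minAreaRect((P[:,:2]*1000).astype(np.float32));print(r,cv2.boxPoints(r),np.median(P[:,2]))
h=win&(z>.138)&(z<.17);H=C[h];print('handle',h.sum(),H.mean(0));
r=cv2.minAreaRect((H[:,:2]*1000).astype(np.float32));print(r,cv2.boxPoints(r),H[:,2].max())
for nm,(a,b,e,f) in dict(dom=(165,220,385,430),bot=(275,300,398,425),carton=(135,185,198,242),).items():
    w=np.zeros((480,640),bool);w[a:b,e:f]=1;Q=C[w&(z>.012)&(d>0)];print(nm,Q.min(0),Q.max(0))
E
python3 - <<'E'
import cv2
a=cv2.imread('pics/top0.png')[150:350,180:440];b=cv2.imread('pics/side0.png')[170:400,180:440]
cv2.imwrite('pics/topc.png',cv2.resize(a,None,fx=3,fy=3,interpolation=2));cv2.imwrite('pics/sidec.png',cv2.resize(b,None,fx=2.6,fy=2.6,interpolation=2))
E
```

```text
(array([3425, 4945,  137,  249,   19,   45,    1,    0,    0,    0,    0,
         20, 7577,   88,    2,   14,  228,    1,    0]), array([-0.01,  0.  ,  0.01,  0.02,  0.03,  0.04,  0.05,  0.06,  0.07,
        0.08,  0.09,  0.1 ,  0.11,  0.12,  0.13,  0.14,  0.15,  0.16,
        0.17,  0.18]))
((550.886474609375, -254.28469848632812), (246.8339080810547, 158.6836700439453), 64.88032531738281) [[ 426.65677 -332.34784]
 [ 570.33264 -399.7107 ]
 [ 675.1162  -176.22156]
 [ 531.4403  -108.8587 ]] 0.1158131526387343
handle 245 [ 0.50558286 -0.23402833  0.15513647]
((506.1424255371094, -233.51678466796875), (107.75176239013672, 9.971892356872559), 64.95794677734375) [[ 478.82043 -280.2177 ]
 [ 487.85492 -284.43866]
 [ 533.4644  -186.81586]
 [ 524.42993 -182.59491]] 0.1629323698842476
dom [ 0.58631827 -0.5182404   0.01202812] [ 0.68554108 -0.42155832  0.04725476]
bot [ 0.38514697 -0.48286029  0.012661  ] [ 0.41540011 -0.45435022  0.10450069]
carton [ 0.66881143 -0.078659    0.01231063] [0.77810313 0.00974974 0.09903952]
```

View pics/topc.png

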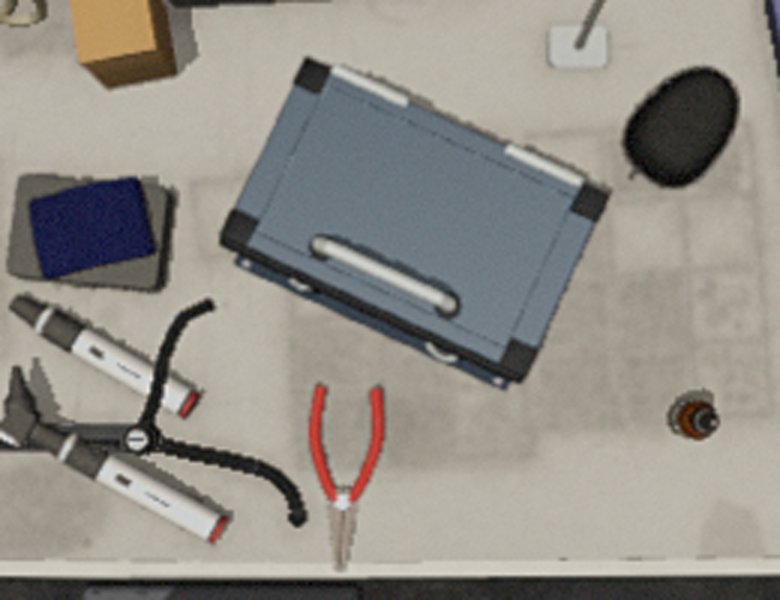

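View pics/sidec.png

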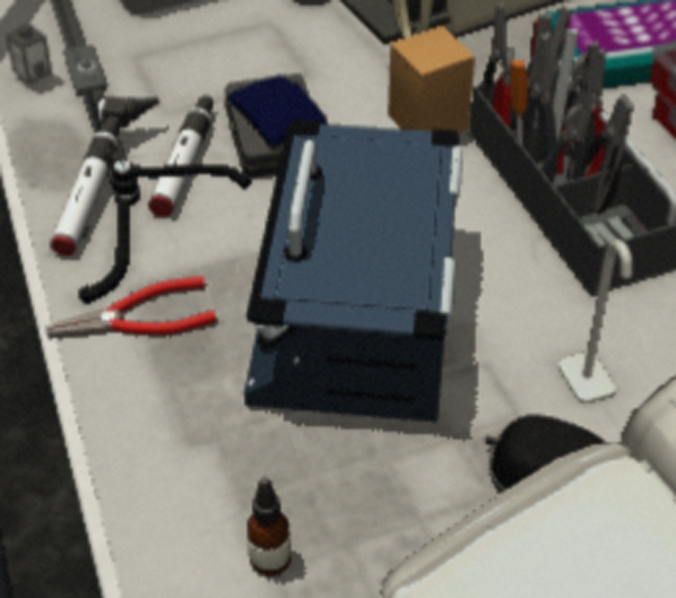

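```bash
cat >>h.py <<'E'
YAW=np.radians(-25.1);CEN=np.array([.5480,-.2532,0])
RC=np.array([[np.cos(YAW),-np.sin(YAW),0],[np.sin(YAW),np.cos(YAW),0],[0,0,1]])
def w(p): return CEN+RC@(np.array(p,float)/1000)
E
python3 - <<'E'
from h import *
# check predictions in pictures
for n in('top','side'):
    im=cv2.imread(f'pics/{n}0.png')
    pts=[w(p) for p in[(-44,49,157),(-44,-49,157),(-80,120,0),(-80,-120,0),(80,-120,0),(80,120,0),(-80,120,116),(-80,-120,116),(80,-120,116),(80,120,116),(-67,62,52.4),(-67,-62,52.4)]]
    q=proj(n,pts)
    for a in q: cv2.circle(im,tuple(np.round(a*16).astype(int)),16,(0,255,255),-1,shift=4)
    u0,v0=q.mean(0).astype(int);c=im[v0-80:v0+80,u0-100:u0+100];cv2.imwrite(f'pics/chk_{n}.png',cv2.resize(c,None,fx=4,fy=4,interpolation=cv2.INTER_NEAREST)[:600])
C=cloud('top',np.load('pics/top0.npy'))
for a in [(249,253),(240,270),(270,315),(226,297),(212,262),(210,225)]: print(a,C[a[1]-2:a[1]+3,a[0]-2:a[0]+3].reshape(-1,3)[np.argmax(C[a[1]-2:a[1]+3,a[0]-2:a[0]+3,2])])
print(w((-55.5,62,38.6)),w((-55.5,-62,38.6)),w((-44,0,152)))
print(robot.camera_info('wrist')['R'],robot.camera_info('wrist')['t'])
E
```

```text
(249, 253) [ 0.48847026 -0.08885081  0.04476675]
(240, 270) [ 0.44510693 -0.07028538  0.00302211]
(270, 315) [ 0.34462166 -0.13633656  0.00436954]
(226, 297) [ 0.38674372 -0.04398844  0.0475049 ]
(212, 262) [ 0.46123483 -0.00060906  0.02739546]
(210, 225) [5.56059065e-01 1.91782896e-04 5.04874562e-02]
[ 0.5240413  -0.17351167  0.0386    ] [ 0.47144057 -0.2858022   0.0386    ] [ 0.50815497 -0.23453523  0.152     ]
[[ 0.42033498  0.90736743 -0.00169147]
 [ 0.87763813 -0.40608828  0.2546441 ]
 [ 0.23036887 -0.10852032 -0.96703336]] [-0.54906396 -0.02711464  0.39043508]
```

View pics/chk_top.png

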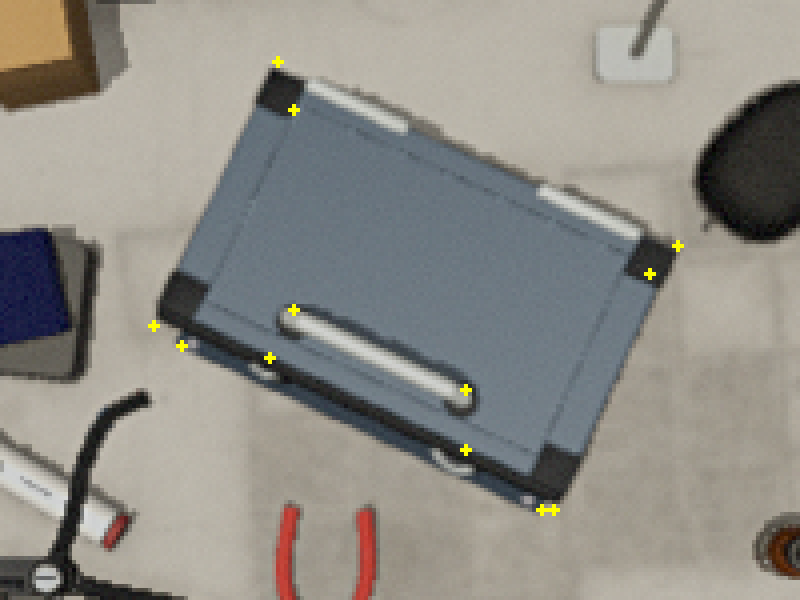

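View pics/chk_side.png

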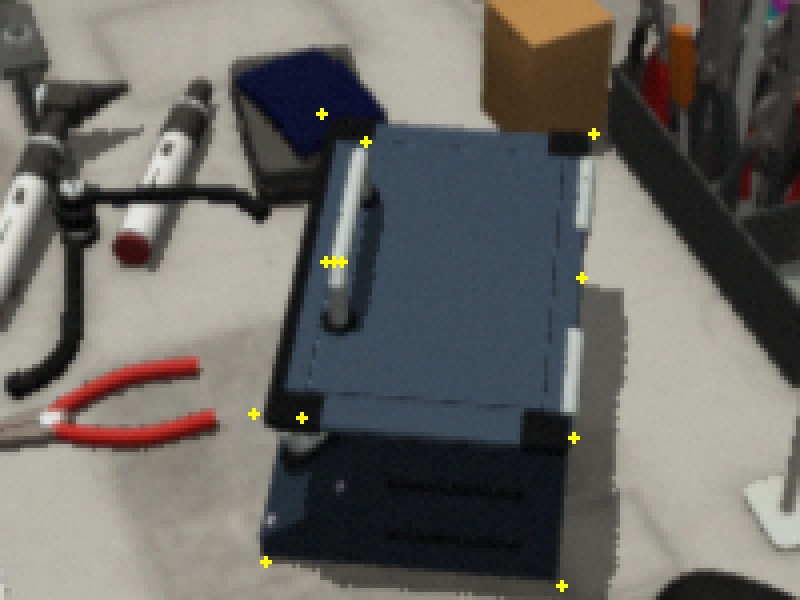

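```bash
python3 - <<'E'
from h import *
for n in('top','side'):
    q=proj(n,[w(p) for p in[(-44,49,157),(-44,-49,157),(-67,62,52.4),(-67,-62,52.4)]]);print(n,q.round(1).tolist())
def tri(a,b):
    A=[];
    for n,p in(('top',a),('side',b)):
        K,D,R,t=cam(n);s=slopes(n,[p])[0];M=np.c_[R,t];A+= [s[0]*M[2]-M[0],s[1]*M[2]-M[1]]
    X=np.linalg.svd(np.array(A))[2][3];return X[:3]/X[3]
d=np.load('pics/side0.npy');C=cloud('side',d);z=C[...,2]
h=(z>.14)&(z<.17);h[:210]=0;h[280:]=0;h[:,:270]=0;h[:,320:]=0
H=C[h];print(h.sum(),H.mean(0),np.argwhere(h).min(0),np.argwhere(h).max(0))
Q=(H-CEN)@RC;print(Q.mean(0)*1e3,np.percentile(Q,[2,98],axis=0)*1e3)
C=cloud('top',np.load('pics/top0.npy'));h=(C[...,2]>.14)&(C[...,2]<.17);h[:220]=0;h[270:]=0;h[:,:270]=0;h[:,350:]=0;Q=(C[h]-CEN)@RC;print(Q.mean(0)*1e3,np.percentile(Q,[2,98],axis=0)*1e3)
E
```

```text
top [[287.0, 229.1], [329.8, 249.0], [281.0, 240.9], [329.7, 263.5]]
side [[300.1, 222.0], [294.3, 252.3], [291.5, 252.3], [283.9, 291.0]]
175 [ 0.50090725 -0.24505023  0.15421535] [224 291] [260 301]
[-46.1028514  -12.59653591 154.21534763] [[-51.09114286 -55.15016405 141.62544704]
 [-41.63264369  43.0356424  159.04145048]]
[-46.5103334   -0.2108794  155.26935151] [[-51.138544   -51.06322794 147.7855915 ]
 [-41.54847537  50.79863116 159.51294758]]
```

Emit:
step_arm:
  commands:
    - {"xyz": [0.22,-0.64,0],"twist": [-17,-36.2,0]}
    - {"xyz": [0.22,-0.64,0],"twist": [-17,-36.2,0]}
    - {"xyz": [0.22,-0.64,0],"twist": [-17,-36.2,0]}
    - {"xyz": [0.22,-0.64,0],"twist": [-17,-36.2,0]}
    - {"xyz": [0.22,-0.64,0],"twist": [-17,-36.2,0]}
    - {"xyz": [0.22,-0.64,0],"twist": [-17,-36.2,0]}
    - {"xyz": [0.22,-0.64,0],"twist": [-17,-36.2,0]}
    - {"xyz": [0.22,-0.64,0],"twist": [-17,-36.2,0]}
    - {"xyz": [0.22,-0.64,0],"twist": [-17,-36.2,0]}
    - {"xyz": [0.22,-0.64,0],"twist": [-17,-36.2,0]}
    - {"xyz": [0.22,-0.64,0],"twist": [-17,-36.2,0]}
    - {"xyz": [0.22,-0.64,0],"twist": [-17,-36.2,0]}
  fingers: 255

```text
time: 1.1
tool_pos: [0.3918, 0.03, 0.2132]
ee_rot: [-2.269, 0.003, 1.138]
wrist_force: [0.6, 0.7, -0.6]
width: 0.0172
```

Emit:
step_arm:
  commands:
    - {"xyz": [0.055,-0.16,0],"twist": [0,0,0]}
    - {"xyz": [0.055,-0.16,0],"twist": [0,0,0]}
    - {"xyz": [0.055,-0.16,0],"twist": [0,0,0]}
    - {"xyz": [0.055,-0.16,0],"twist": [0,0,0]}
    - {"xyz": [0.055,-0.16,0],"twist": [0,0,0]}
    - {"xyz": [0.055,-0.16,0],"twist": [0,0,0]}
    - {"xyz": [0.055,-0.16,0],"twist": [0,0,0]}

```text
time: 1.68
tool_pos: [0.4463, -0.1297, 0.2122]
ee_rot: [-2.265, 0.003, 1.132]
wrist_force: [-0.6, 1.0, -0.2]
width: 0.0003
```

```bash
python3 - <<'E'
from h import *
o=robot.get_obs();print(o['tool_pos'],o['ee_rot'],o['joint_positions'])
p,d=robot.snapshot('wrist');cv2.imwrite('pics/w1.png',p[:,:,::-1])
E
```

```text
[ 0.44634255 -0.12969736  0.21224308] [-2.26541936  0.00292267  1.13209723] [-0.37120076 -0.62863074  2.0796943  -0.05407109  0.99780793 -1.49143654]
```

View pics/w1.png

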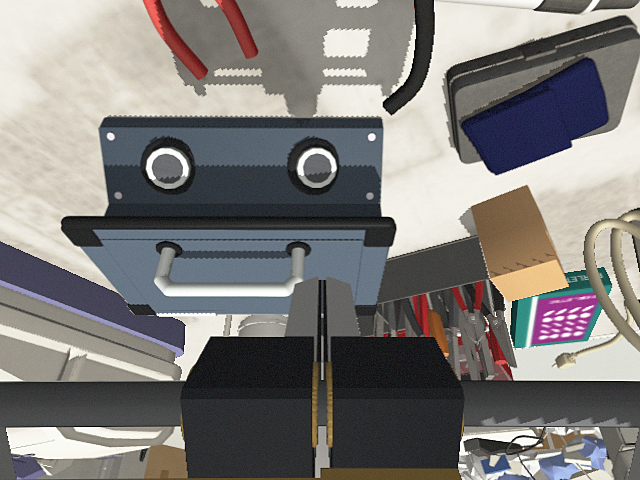

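The wrist view shows the right button at (167,168) and the left one at (317,166). The wallet and the carton (case +y) are on the right of the picture. I'll measure both faces in depth.

```bash
sed -i 's/CEN=np.array.*/CEN=np.array([.5462,-.2524,0])/' h.py; python3 - <<'E'
from h import *
p,d=robot.snapshot('wrist');C=cloud('wrist',d)
Q=((C-CEN)@RC)*1e3
nrm=np.array([-.643,0,.766])
g=cv2.cvtColor(p,cv2.COLOR_RGB2GRAY)
for nm,(u,v),y in(('L',(317,166),62),('R',(167,168),-62)):
    q=Q[v-9:v+10,u-9:u+10].reshape(-1,3);ax=np.array([-55.5,y,38.6])
    m=np.median(q,0);print(nm,m,'h',(m-ax)@nrm,'off along slope',(m-ax)@np.array([.766,0,.643]), 'y', m[1]-y)
    # bright annulus centre
    b=(g[v-35:v+35,u-35:u+35]>150).astype(np.uint8);qq=Q[v-35:v+35,u-35:u+35][b>0];print(' ann',b.sum(),qq.mean(0))
    # panel points beside
    for du in(-45,45): 
        s=Q[v-5:v+6,u+du-3:u+du+4].reshape(-1,3);print('  panel',np.median((s-ax)@nrm))
E
```

```text
L [-63.8720644   66.76252761  46.33326001] h 11.306914573407202 off along slope -1.440515147135562 y 4.762527611583494
 ann 539 [-64.50570654  64.085575    47.29818294]
  panel -0.05448329002994351
  panel 0.05916863140995225
R [-66.21985134 -56.20700629  52.41765558] h 17.477188582718885 off along slope 0.673346410154364 y 5.792993706240708
 ann 593 [-69.24149105 -56.91569011  53.54334095]
  panel -0.05677311806304347
  panel -0.05112094877141693
```

Emit:
step_arm:
  commands:
    - {"xyz": [0.003,-0.004,-0.041],"twist": [0,0,0]}
    - {"xyz": [0.006,-0.008,-0.082],"twist": [0,0,0]}
    - {"xyz": [0.006,-0.008,-0.082],"twist": [0,0,0]}
    - {"xyz": [0.006,-0.008,-0.082],"twist": [0,0,0]}
    - {"xyz": [0.006,-0.008,-0.082],"twist": [0,0,0]}

```text
time: 2.2
tool_pos: [0.4549, -0.1356, 0.1346]
ee_rot: [-2.273, 0.003, 1.139]
wrist_force: [0.8, 0.5, 1.1]
width: 0.0007
```

```bash
cat >>h.py <<'E'
def where(y):
    o=robot.get_obs();q=((np.array(o['tool_pos'])-CEN)@RC)*1e3-np.array([-55.5,y,38.6])
    n=np.array([-.643,0,.766]);a=RC@n
    print('tip h',round(q@n-8,2),'slope',round(q@np.array([.766,0,.643]),2),'dy',round(q[1],2),'F push',round(o['wrist_force']@a,2),o['wrist_force'].round(1),o['ee_rot'].round(3),'t',o['time'])
E
python3 -c "
from h import *
where(62)"
```

```text
tip h 114.89 slope 3.01 dy 5.09 F push 0.54 [0.8 0.5 1.1] [-2.273  0.003  1.139] t 2.2
```

Emit:
step_arm:
  commands:
    - {"xyz": [0.017,-0.009,-0.024],"twist": [0,0,0]}
    - {"xyz": [0.034,-0.017,-0.048],"twist": [0,0,0]}
    - {"xyz": [0.0495,-0.0254,-0.0708],"twist": [0,0,0]}
    - {"xyz": [0.0495,-0.0254,-0.0708],"twist": [0,0,0]}
    - {"xyz": [0.0495,-0.0254,-0.0708],"twist": [0,0,0]}
    - {"xyz": [0.0495,-0.0254,-0.0708],"twist": [0,0,0]}

```text
time: 2.7
tool_pos: [0.5051, -0.1623, 0.0649]
ee_rot: [-2.274, 0.003, 1.137]
wrist_force: [-0.4, -0.1, 0.3]
width: 0.0005
```

```bash
python3 -c "
from h import *
where(62)"
```

```text
tip h 25.01 slope 1.66 dy 2.11 F push 0.37 [-0.4 -0.1  0.3] [-2.274  0.003  1.137] t 2.7
```

Now advance 11 mm, to a height of 14 mm. A released button would push back there with at least 5 N.

Emit:
step_arm:
  commands:
    - {"xyz": [0.0032,-0.0015,-0.0042],"twist": [0,0,0]}
    - {"xyz": [0.0064,-0.003,-0.0084],"twist": [0,0,0]}
    - {"xyz": [0.0064,-0.003,-0.0084],"twist": [0,0,0]}
    - {"xyz": [0.0064,-0.003,-0.0084],"twist": [0,0,0]}

```text
time: 3.03
tool_pos: [0.5096, -0.1651, 0.0533]
ee_rot: [-2.27, 0.003, 1.136]
wrist_force: [-0.1, -0.3, 1.2]
width: 0.0006
```

```bash
python3 -c "
from h import *
where(62)"
```

```text
tip h 12.73 slope -1.81 dy 1.55 F push 0.89 [-0.1 -0.3  1.2] [-2.27   0.003  1.136] t 3.0333
```

Emit:
step_arm:
  commands:
    - {"xyz": [0.0015,-0.0007,-0.0019],"twist": [0,0,0]}
    - {"xyz": [0.0015,-0.0007,-0.0019],"twist": [0,0,0]}
    - {"xyz": [0.0015,-0.0007,-0.0019],"twist": [0,0,0]}

```text
time: 3.28
tool_pos: [0.5109, -0.1661, 0.0514]
ee_rot: [-2.27, 0.004, 1.136]
wrist_force: [-5.4, 1.1, 6.2]
width: 0.0007
```

```bash
python3 -c "
from h import *
where(62)"
```

```text
tip h 10.18 slope -1.77 dy 1.21 F push 8.21 [-5.4  1.1  6.2] [-2.27   0.004  1.136] t 3.2833
```

Emit:
step_arm:
  commands:
    - {"xyz": [0.0018,-0.0008,-0.0023],"twist": [0,0,0]}
    - {"xyz": [0.0035,-0.0016,-0.0046],"twist": [0,0,0]}
    - {"xyz": [0.0035,-0.0016,-0.0046],"twist": [0,0,0]}
    - {"xyz": [0.0035,-0.0016,-0.0046],"twist": [0,0,0]}

```text
time: 3.62
tool_pos: [0.5136, -0.1677, 0.0478]
ee_rot: [-2.269, 0.005, 1.136]
wrist_force: [-24.4, 6.3, 23.4]
width: 0.0006
```

```bash
python3 -c "
from h import *
where(62)"
```

```text
tip h 5.38 slope -1.69 dy 0.86 F push 33.82 [-24.4   6.3  23.4] [-2.269  0.005  1.136] t 3.6167
```

Hard stop reached (34 N at 5.4 mm). I'll back straight out along the axis.

Emit:
step_arm:
  commands:
    - {"xyz": [-0.007,0.0033,0.0092],"twist": [0,0,0]}
    - {"xyz": [-0.0146,0.0068,0.0192],"twist": [0,0,0]}
    - {"xyz": [-0.03,0.0143,0.04],"twist": [0,0,0]}
    - {"xyz": [-0.05,0.0234,0.0658],"twist": [0,0,0]}
    - {"xyz": [-0.07,0.0328,0.092],"twist": [0,0,0]}
    - {"xyz": [-0.07,0.0328,0.15],"twist": [0,0,0]}
    - {"xyz": [-0.07,0.0328,0.15],"twist": [0,0,0]}
    - {"xyz": [-0.07,0.0328,0.15],"twist": [0,0,0]}

```text
time: 4.28
tool_pos: [0.4461, -0.1353, 0.2034]
ee_rot: [-2.281, 0.003, 1.136]
wrist_force: [-0.1, -0.8, 0.2]
width: 0.0004
```

```bash
python3 - <<'E'
from h import *
where(62)
p,d=robot.snapshot('wrist');C=cloud('wrist',d);cv2.imwrite('pics/w2.png',p[:,:,::-1])
Q=((C-CEN)@RC)*1e3
nrm=np.array([-.643,0,.766])
H=(Q-np.array([-55.5,0,38.6]))@nrm
for y in(62,-62):
    u,v=proj('wrist',[w((-65,y+3,50))])[0].round().astype(int);print(y,u,v,np.median(H[v-7:v+8,u-7:u+8]))
    m=(abs(Q[...,1]-y-3)<30)&(H>3)&(H<25)&(Q[...,2]<80)&(Q[...,2]>15); print(np.histogram(H[m],bins=range(3,26))[0])
E
```

```text
tip h 172.77 slope 41.04 dy 1.62 F push -0.01 [-0.1 -0.8  0.2] [-2.281  0.003  1.136] t 4.2833
62 324 177 15.272834019963382
[236 265 237 128  96 101  64  34  37  90 175 238 265 252 215  77   8   0
   0   0   0   0]
-62 170 176 15.357124946826172
[206 230 201 139  86  95  57  24  38 105 166 255 276 283 207  78  11   0
   0   0   0   0]
```

View pics/w2.png

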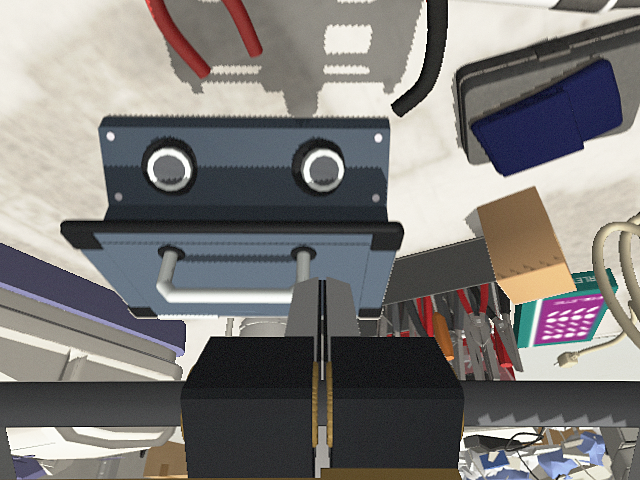

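```bash
python3 - <<'E'
from h import *
from scipy.spatial.transform import Rotation as R
o=robot.get_obs();r=R.from_euler('xyz',o['ee_rot']).as_matrix()
T=RC@np.array([[1,0,0],[0,0,1],[0,-1,0.]])
print(T,np.linalg.det(T)); d=R.from_matrix(T@r.T).as_rotvec(degrees=True);print(d,np.linalg.norm(d))
print(w((-44,0,152))-o['tool_pos'], o['joint_positions'])
E
```

```text
[[ 0.9055688   0.          0.42419942]
 [-0.42419942  0.          0.9055688 ]
 [ 0.         -1.          0.        ]] 1.0
[ 41.98516665  15.07725503 -86.17404536] 97.03630213772257
[ 0.0613816  -0.09893145 -0.047258  ] [-0.39572025 -0.63356118  2.11136386 -0.03368266  0.96128096 -1.52367655]
```

Emit:
step_arm:
  commands:
    - {"xyz": [0,0,0.04],"twist": [0,0,0]}
    - {"xyz": [0,0,0.06],"twist": [3,1.1,-6.2]}
    - {"xyz": [0,0,0.06],"twist": [6,2.2,-12.3]}
    - {"xyz": [0.01,-0.02,0.06],"twist": [9,3.2,-18.5]}
    - {"xyz": [0.02,-0.03,0.06],"twist": [12,4.3,-24.6]}
    - {"xyz": [0.03,-0.04,0.06],"twist": [15,5.4,-30.8]}
    - {"xyz": [0.04,-0.06,0.06],"twist": [18,6.5,-36.9]}
    - {"xyz": [0.05,-0.07,0.06],"twist": [21,7.5,-43.1]}
    - {"xyz": [0.06,-0.09,0.06],"twist": [24,8.6,-49.2]}
    - {"xyz": [0.061,-0.099,0.06],"twist": [27,9.7,-55.4]}
    - {"xyz": [0.061,-0.099,0.06],"twist": [30,10.8,-61.6]}
    - {"xyz": [0.061,-0.099,0.06],"twist": [33,11.9,-67.7]}
  fingers: 0

```text
time: 5.33
tool_pos: [0.5045, -0.2336, 0.252]
ee_rot: [-1.695, -0.089, -0.115]
wrist_force: [-0.2, 0.3, 0.4]
width: 0.077
```

```bash
cat >>h.py <<'E'
from scipy.spatial.transform import Rotation as Rot
T0=RC@np.array([[1,0,0],[0,0,1],[0,-1,0.]])
def need(Tt=None):
    Tt=T0 if Tt is None else Tt
    o=robot.get_obs();r=Rot.from_euler('xyz',o['ee_rot']).as_matrix();return Rot.from_matrix(Tt@r.T).as_rotvec(degrees=True)
E
python3 - <<'E'
from h import *
o=robot.get_obs()
print(need(),o['tool_pos'],w((-44,0,152))-o['tool_pos'], o['joint_positions'])
E
```

```text
[  8.25049994   2.95065507 -18.18835357] [ 0.50454897 -0.23358149  0.25197804] [ 0.00180601 -0.00015373 -0.09997804] [-0.48380889  0.00494052  1.38850977 -0.08390726  1.62066166 -0.37333164]
```

Emit:
step_arm:
  commands:
    - {"xyz": [0.001,0,0],"twist": [3,1,-6.2]}
    - {"xyz": [0.001,0,0],"twist": [6,2.1,-12.3]}
    - {"xyz": [0.001,0,0],"twist": [8.6,3,-18.3]}
    - {"xyz": [0.001,0,0],"twist": [8.6,3,-18.3]}
    - {"xyz": [0.001,0,0],"twist": [8.6,3,-18.3]}

```text
time: 5.75
tool_pos: [0.5055, -0.2338, 0.2527]
ee_rot: [-1.569, -0.001, -0.433]
wrist_force: [0.4, -0.6, 0.4]
width: 0.0939
```

```bash
python3 - <<'E'
from h import *
o=robot.get_obs()
print(need(),o['tool_pos'],w((-44,0,152))-o['tool_pos'], o['joint_positions'])
p,d=robot.snapshot('wrist');cv2.imwrite('pics/w3.png',p[:,:,::-1]);C=cloud('wrist',d);Q=((C-CEN)@RC)*1e3
h=(Q[...,2]>145)&(Q[...,2]<165)&(abs(Q[...,0]+44)<25)&(abs(Q[...,1])<70)&(d>0);print(h.sum(),Q[h].mean(0),np.percentile(Q[h],[2,98],axis=0),np.argwhere(h).mean(0))
E
```

```text
[-0.05941505  0.07202516 -0.2811253 ] [ 0.50553743 -0.23375637  0.25267453] [ 8.17541672e-04  2.11424666e-05 -1.00674529e-01] [-5.35858083e-01  9.81826318e-02  1.28189261e+00  1.56299625e-03
  1.76096954e+00 -1.02391132e-01]
2126 [-44.16177861   5.04812106 155.81586946] [[-48.69417868 -49.03556943 147.78478275]
 [-39.49444062  51.99581831 158.56647839]] [236.56444026 321.67920978]
```

View pics/w3.png

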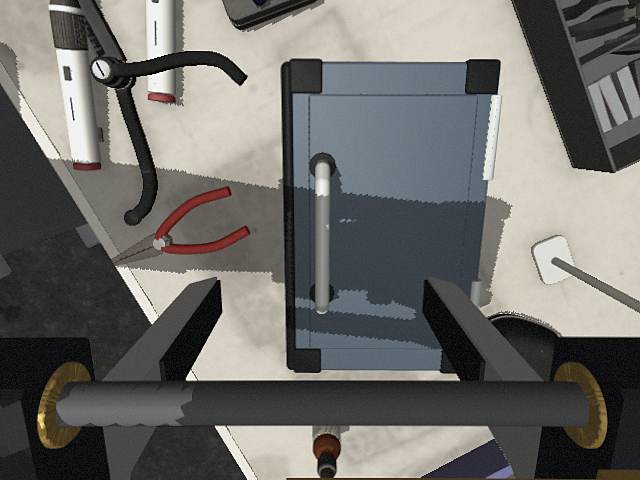

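The wrist view shows the handle bar at (322,235), running vertically in the picture. The depth puts it at case x = -44.2, centred between the jaws. I'll descend.

Emit:
step_arm:
  commands:
    - {"xyz": [0.001,0,-0.035],"twist": [0,0,0]}
    - {"xyz": [0.001,0,-0.07],"twist": [0,0,0]}
    - {"xyz": [0.001,0,-0.095],"twist": [0,0,0]}
    - {"xyz": [0.001,0,-0.1115],"twist": [0,0,0]}
    - {"xyz": [0.001,0,-0.1115],"twist": [0,0,0]}
    - {"xyz": [0.001,0,-0.1115],"twist": [0,0,0]}
    - {"xyz": [0.001,0,-0.1115],"twist": [0,0,0]}

```text
time: 6.38
tool_pos: [0.5076, -0.2334, 0.1457]
ee_rot: [-1.57, -0.008, -0.433]
wrist_force: [-0.2, 0.8, -0.6]
width: 0.0939
```

Emit:
step_arm:
  commands:
    - {"xyz": [0,0,0],"twist": [0,0,0]}
    - {"xyz": [0,0,0],"twist": [0,0,0]}
    - {"xyz": [0,0,0],"twist": [0,0,0]}
    - {"xyz": [0,0,0],"twist": [0,0,0]}
    - {"xyz": [0,0,0],"twist": [0,0,0]}
    - {"xyz": [0,0,0],"twist": [0,0,0]}
    - {"xyz": [0,0,0],"twist": [0,0,0]}
    - {"xyz": [0,0,0],"twist": [0,0,0]}
    - {"xyz": [0,0,0],"twist": [0,0,0]}
    - {"xyz": [0,0,0],"twist": [0,0,0]}
    - {"xyz": [0,0,0],"twist": [0,0,0]}
    - {"xyz": [0,0,0],"twist": [0,0,0]}
  fingers: 255

```text
time: 7.38
tool_pos: [0.507, -0.2334, 0.144]
ee_rot: [-1.569, -0.005, -0.435]
wrist_force: [0.4, 0.6, -0.0]
width: 0.017
```

```bash
python3 - <<'E'
from h import *
o=robot.get_obs()
print(o['tool_pos'],w((-44,0,152))-o['tool_pos'],o['wrist_force'])
g=o['tool_pos']+[0,0,.011]
print('rel hinge',((g-CEN)@RC)*1e3-[78,0,110])
r=129.0
for th in np.r_[0:1.86:.1,1.85]:
    f=lambda t: RC@np.array([-122*np.cos(t)+42*np.sin(t),0,122*np.sin(t)+42*np.cos(t)])/1000
    print(round(th,2),(f(th)-f(0)).round(4), np.hypot(*(o['tool_pos']+f(th)-f(0))[:2]).round(3))
E
```

```text
[ 0.50701862 -0.23342055  0.14402782] [-0.00066365 -0.00031468  0.00797218] [ 0.43820157  0.59042759 -0.03307966]
rel hinge [-121.53250725    0.56647979   45.0278165 ]
0.0 [0. 0. 0.] 0.558
0.1 [ 0.0043 -0.002   0.012 ] 0.563
0.2 [ 0.0098 -0.0046  0.0234] 0.569
0.3 [ 0.0162 -0.0076  0.0342] 0.576
0.4 [ 0.0235 -0.011   0.0442] 0.584
0.5 [ 0.0318 -0.0149  0.0533] 0.593
0.6 [ 0.0408 -0.0191  0.0616] 0.603
0.7 [ 0.0505 -0.0236  0.0687] 0.614
0.8 [ 0.0608 -0.0285  0.0748] 0.625
0.9 [ 0.0716 -0.0335  0.0797] 0.637
1.0 [ 0.0828 -0.0388  0.0834] 0.65
1.1 [ 0.0943 -0.0442  0.0858] 0.662
1.2 [ 0.1059 -0.0496  0.0869] 0.675
1.3 [ 0.1176 -0.0551  0.0868] 0.688
1.4 [ 0.1292 -0.0605  0.0854] 0.701
1.5 [ 0.1406 -0.0659  0.0827] 0.713
1.6 [ 0.1517 -0.0711  0.0787] 0.726
1.7 [ 0.1624 -0.0761  0.0736] 0.738
1.8 [ 0.1726 -0.0809  0.0673] 0.749
1.85 [ 0.1775 -0.0831  0.0637] 0.754
```

Emit:
step_arm:
  commands:
    - {"xyz": [0,0,0],"twist": [0,0,0]}
    - {"xyz": [0,0,0],"twist": [0,0,0]}
    - {"xyz": [0,0,0],"twist": [0,0,0]}
    - {"xyz": [0,0,0],"twist": [0,0,0]}
    - {"xyz": [0,0,0],"twist": [0,0,0]}

```text
time: 7.8
tool_pos: [0.5061, -0.233, 0.144]
ee_rot: [-1.569, -0.003, -0.435]
wrist_force: [-4.8, 1.8, 3.1]
width: 0.009
```

Gripped. First I'll lift to about 0.3 rad.

Emit:
step_arm:
  commands:
    - {"xyz": [0.002,-0.001,0.006],"twist": [0,0,0]}
    - {"xyz": [0.0043,-0.002,0.012],"twist": [0,0,0]}
    - {"xyz": [0.007,-0.0033,0.0178],"twist": [0,0,0]}
    - {"xyz": [0.0098,-0.0046,0.0234],"twist": [0,0,0]}
    - {"xyz": [0.013,-0.0061,0.0289],"twist": [0,0,0]}
    - {"xyz": [0.0162,-0.0076,0.0342],"twist": [0,0,0]}
    - {"xyz": [0.0162,-0.0076,0.0342],"twist": [0,0,0]}

```text
time: 8.38
tool_pos: [0.5226, -0.2407, 0.1798]
ee_rot: [-1.569, -0.003, -0.435]
wrist_force: [-7.1, 3.2, 2.6]
width: 0.009
```

```bash
cat >>h.py <<'E'
def arm():
    o=robot.get_obs();r=Rot.from_euler('xyz',o['ee_rot']).as_matrix();g=o['tool_pos']-r[:,1]*.0080
    q=((g-CEN)@RC)*1e3-[78,0,110]
    print('rel',q.round(1),'r',np.hypot(q[0],q[2]).round(1),'theta',(np.arctan2(42,-122)-np.arctan2(q[2],q[0])).round(3),'F',o['wrist_force'].round(1),'T',o['wrist_torque'].round(2),'w',round(o['width'],4),need().round(1),o['joint_positions'].round(2),o['time'])
E
python3 - <<'E'
from h import *
arm()
p,d=robot.snapshot('side');cv2.imwrite('pics/s2.png',cv2.resize(p[170:380,180:440,::-1],None,fx=2.5,fy=2.5))
E
```

```text
rel [-104.4    0.6   77.8] r 130.2 theta 0.309 F [-7.1  3.2  2.6] T [0.67 1.65 0.  ] w 0.009 [-0.   0.2 -0.2] [-0.53  0.15  1.37  0.    1.62 -0.1 ] 8.3833
```

View pics/s2.png

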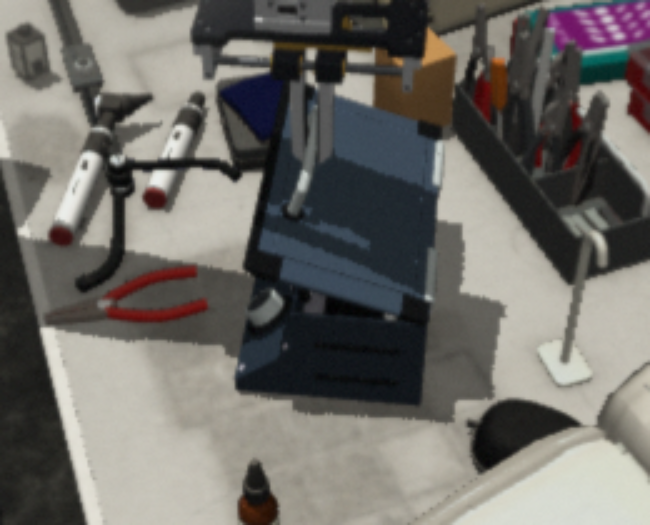

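The lid is rising with the gripper, and the bystanders look undisturbed. I'll continue.

Emit:
step_arm:
  commands:
    - {"xyz": [0.0035,-0.0016,0.0051],"twist": [0,0,0]}
    - {"xyz": [0.0073,-0.0034,0.01],"twist": [0,0,0]}
    - {"xyz": [0.0113,-0.0053,0.0147],"twist": [0,0,0]}
    - {"xyz": [0.0156,-0.0073,0.0191],"twist": [0,0,0]}
    - {"xyz": [0.02,-0.0094,0.0234],"twist": [0,0,0]}
    - {"xyz": [0.0246,-0.0115,0.0274],"twist": [0,0,0]}
    - {"xyz": [0.0294,-0.0137,0.0311],"twist": [0,0,0]}
    - {"xyz": [0.0343,-0.016,0.0345],"twist": [0,0,0]}
    - {"xyz": [0.0394,-0.0184,0.0377],"twist": [0,0,0]}
    - {"xyz": [0.0446,-0.0209,0.0406],"twist": [0,0,0]}
    - {"xyz": [0.05,-0.0234,0.0432],"twist": [0,0,0]}
    - {"xyz": [0.0554,-0.0259,0.0455],"twist": [0,0,0]}

```text
time: 9.43
tool_pos: [0.579, -0.2673, 0.2272]
ee_rot: [-1.57, -0.008, -0.435]
wrist_force: [-6.0, 1.4, 3.2]
width: 0.0094
```

```bash
python3 -c "
from h import *
arm()"
```

```text
rel [-42.    0.4 125.2] r 132.1 theta 0.915 F [-6.   1.4  3.2] T [0.39 1.26 0.04] w 0.0094 [ 0.2  0.4 -0.2] [-0.52  0.28  1.12  0.    1.73 -0.09] 9.4333
```

Emit:
step_arm:
  commands:
    - {"xyz": [0.0056,-0.0026,0.002],"twist": [0,0,0]}
    - {"xyz": [0.0112,-0.0053,0.0037],"twist": [0,0,0]}
    - {"xyz": [0.017,-0.008,0.005],"twist": [0,0,0]}
    - {"xyz": [0.0227,-0.0107,0.0061],"twist": [0,0,0]}
    - {"xyz": [0.0285,-0.0134,0.0068],"twist": [0,0,0]}
    - {"xyz": [0.0343,-0.0161,0.0072],"twist": [0,0,0]}
    - {"xyz": [0.0401,-0.0188,0.0073],"twist": [0,0,0]}
    - {"xyz": [0.046,-0.0216,0.0071],"twist": [0,0,0]}
    - {"xyz": [0.0518,-0.0243,0.0066],"twist": [0,0,0]}
    - {"xyz": [0.0576,-0.027,0.0057],"twist": [0,0,0]}

```text
time: 10.27
tool_pos: [0.6372, -0.2947, 0.2297]
ee_rot: [-1.57, -0.007, -0.435]
wrist_force: [-2.3, -0.9, 5.3]
width: 0.009
```

```bash
python3 -c "
from h import *
arm()
p,d=robot.snapshot('side');cv2.imwrite('pics/s3.png',cv2.resize(p[120:380,180:440,::-1],None,fx=2.3,fy=2.3))
"
```

```text
rel [ 22.3   0.3 127.7] r 129.7 theta 1.412 F [-2.3 -0.9  5.3] T [-0.09  0.7  -0.03] w 0.009 [ 0.1  0.4 -0.2] [-0.51  0.43  0.92  0.    1.79 -0.08] 10.2667
```

View pics/s3.png

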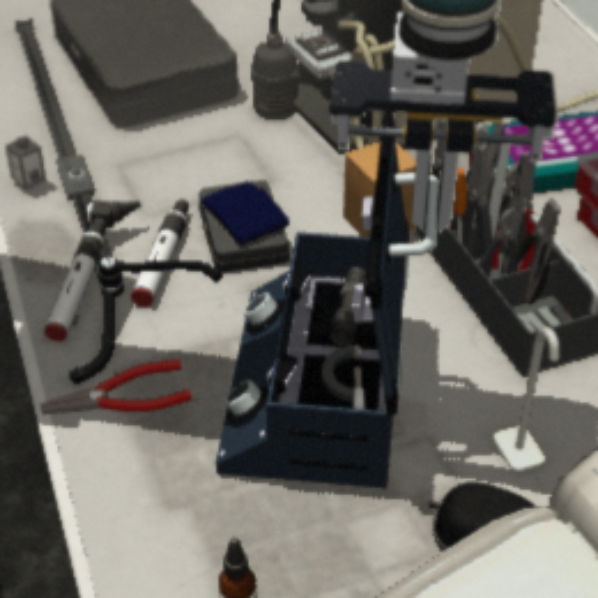

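Emit:
step_arm:
  commands:
    - {"xyz": [0.0057,-0.0027,-0.0012],"twist": [0,0,0]}
    - {"xyz": [0.0114,-0.0054,-0.0027],"twist": [0,0,0]}
    - {"xyz": [0.017,-0.008,-0.0046],"twist": [0,0,0]}
    - {"xyz": [0.0225,-0.0106,-0.0067],"twist": [0,0,0]}
    - {"xyz": [0.0279,-0.0131,-0.0091],"twist": [0,0,0]}
    - {"xyz": [0.0332,-0.0156,-0.0118],"twist": [0,0,0]}
    - {"xyz": [0.0384,-0.018,-0.0148],"twist": [0,0,0]}
    - {"xyz": [0.0434,-0.0204,-0.0181],"twist": [0,0,0]}
    - {"xyz": [0.0434,-0.0204,-0.0181],"twist": [0,0,0]}

```text
time: 11.07
tool_pos: [0.681, -0.3152, 0.2094]
ee_rot: [-1.569, -0.006, -0.435]
wrist_force: [0.1, -2.1, 0.0]
width: 0.0089
```

```bash
python3 -c "
from h import *
arm()
p,d=robot.snapshot('side');cv2.imwrite('pics/s4.png',cv2.resize(p[120:380,180:440,::-1],None,fx=2.3,fy=2.3))
"
```

```text
rel [ 70.6   0.3 107.4] r 128.5 theta 1.821 F [ 0.1 -2.1  0. ] T [-0.46  0.32  0.  ] w 0.0089 [ 0.1  0.3 -0.2] [-0.51  0.56  0.78  0.    1.8  -0.07] 11.0667
```

View pics/s4.png

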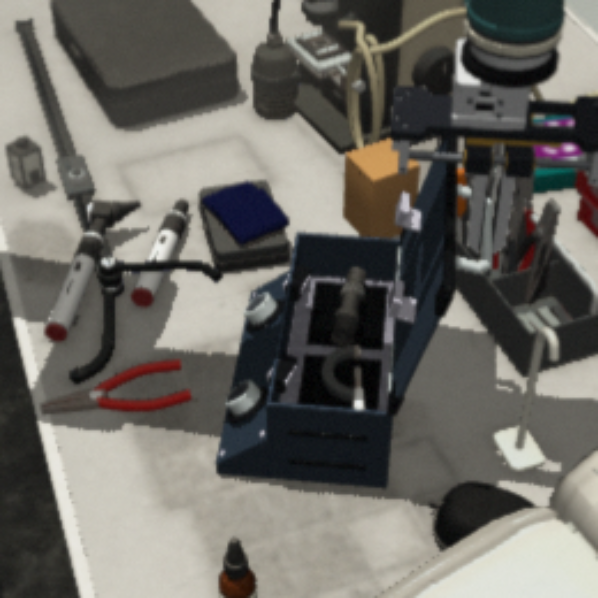

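Emit:
step_arm:
  commands:
    - {"xyz": [0.002,-0.001,-0.0015],"twist": [0,0,0]}
    - {"xyz": [0.004,-0.0018,-0.003],"twist": [0,0,0]}
    - {"xyz": [0.004,-0.0018,-0.003],"twist": [0,0,0]}

```text
time: 11.37
tool_pos: [0.6833, -0.3163, 0.2077]
ee_rot: [-1.57, -0.004, -0.435]
wrist_force: [-3.0, -1.2, -1.4]
width: 0.009
```

```bash
python3 -c "
from h import *
arm()"
```

```text
rel [ 73.2   0.3 105.7] r 128.6 theta 1.845 F [-3.  -1.2 -1.4] T [-0.35  0.72  0.03] w 0.009 [ 0.   0.2 -0.2] [-0.51  0.56  0.77  0.    1.8  -0.07] 11.3667
```

The lid is at about 1.845 rad. I'll open the jaws slightly to let go of the bar.

Emit:
step_arm:
  commands:
    - {"xyz": [0,0,0],"twist": [0,0,0]}
    - {"xyz": [0,0,0],"twist": [0,0,0]}
    - {"xyz": [0,0,0],"twist": [0,0,0]}
    - {"xyz": [0,0,0],"twist": [0,0,0]}
    - {"xyz": [0,0,0],"twist": [0,0,0]}
  fingers: 205

```text
time: 11.78
tool_pos: [0.684, -0.3157, 0.2088]
ee_rot: [-1.569, -0.006, -0.434]
wrist_force: [-0.0, 0.6, 0.0]
width: 0.0188
```

```bash
python3 -c "
from h import *
arm()"
```

```text
rel [ 73.6   1.1 106.8] r 129.7 theta 1.843 F [-0.   0.6  0. ] T [-0.08  0.07  0.02] w 0.0188 [ 0.   0.4 -0.2] [-0.51  0.56  0.77  0.    1.8  -0.07] 11.7833
```

Free, with the force at zero. Now I'll raise straight up.

Emit:
step_arm:
  commands:
    - {"xyz": [0.001,-0.0005,0.008],"twist": [0,0,0]}
    - {"xyz": [0.002,-0.001,0.018],"twist": [0,0,0]}
    - {"xyz": [0.002,-0.001,0.03],"twist": [0,0,0]}
    - {"xyz": [0.002,-0.001,0.045],"twist": [0,0,0]}

```text
time: 12.12
tool_pos: [0.6856, -0.3169, 0.2534]
ee_rot: [-1.569, -0.004, -0.435]
wrist_force: [0.3, -1.1, -0.4]
width: 0.0182
```

Emit:
step_arm:
  commands:
    - {"xyz": [0,0,0.02],"twist": [0,0,0]}
    - {"xyz": [0,0,0.04],"twist": [0,0,0]}
    - {"xyz": [0,0,0.065],"twist": [0,0,0]}
    - {"xyz": [0,0,0.09],"twist": [0,0,0]}
    - {"xyz": [0,0,0.09],"twist": [0,0,0]}

```text
time: 12.53
tool_pos: [0.6863, -0.3174, 0.3512]
ee_rot: [-1.57, -0.017, -0.435]
wrist_force: [-1.1, -0.1, 1.2]
width: 0.0186
```

```bash
python3 -c "
from h import *
o=robot.get_obs();print(o['tool_pos'],o['wrist_force'],o['time'])
p,d=robot.snapshot('side');cv2.imwrite('pics/s5.png',cv2.resize(p[120:380,180:440,::-1],None,fx=2.3,fy=2.3))
"
```

```text
[ 0.68632612 -0.31739558  0.3511527 ] [-1.10036368 -0.05071348  1.22206954] 12.5333
```

View pics/s5.png

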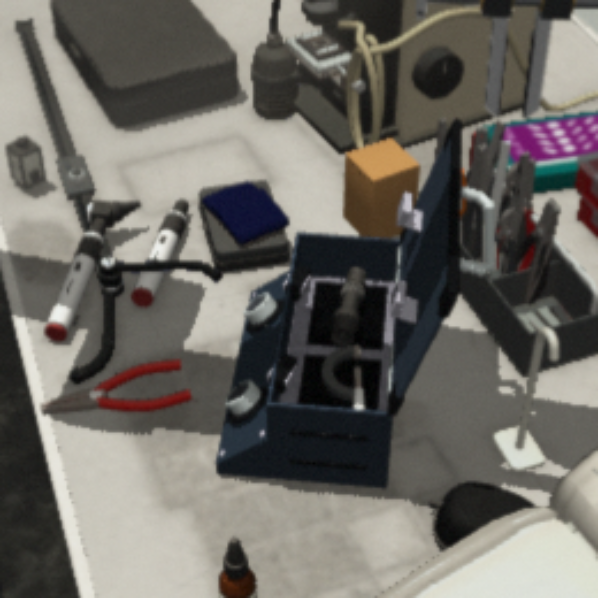

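The lid stands open, leaning back at (430,220), both buttons are proud at (262,308) and (244,400), and the gripper is clear above. One last measurement before handing in.

Emit:
step_arm:
  commands:
    - {"xyz": [-0.04,0.02,0.02],"twist": [0,0,0]}
    - {"xyz": [-0.08,0.04,0.03],"twist": [0,0,0]}
    - {"xyz": [-0.12,0.06,0.03],"twist": [0,0,0]}
    - {"xyz": [-0.12,0.06,0.03],"twist": [0,0,0]}
    - {"xyz": [-0.12,0.06,0.03],"twist": [0,0,0]}
    - {"xyz": [-0.12,0.06,0.03],"twist": [0,0,0]}

```text
time: 13.08
tool_pos: [0.5651, -0.2567, 0.373]
ee_rot: [-1.569, -0.005, -0.435]
wrist_force: [-0.3, -0.7, 0.1]
width: 0.0185
```

```bash
python3 - <<'E'
from h import *
p,d=robot.snapshot('side');C=cloud('side',d);Q=((C-CEN)@RC)*1e3
rgb=p.astype(int);m=(abs(Q[...,0]-152)<25)&(abs(Q[...,2]-216)<25)&(abs(Q[...,1])<46)&(rgb.min(2)>110)
q=Q[m];print(m.sum(),q.mean(0)); a=q.mean(0)-[78,0,110];print('theta',np.arctan2(42,-122)-np.arctan2(a[2],a[0]))
p0=cv2.imread('pics/side0.png');df=cv2.absdiff(p0,np.ascontiguousarray(p[:,:,::-1])).max(2)
for n,(u,v) in dict(carton=(346,200),bottle=(283,375),domed=(385,345),pliers=(235,290)).items(): print(n,np.mean(df[v-12:v+13,u-12:u+13]), (df[v-12:v+13,u-12:u+13]>40).sum())
o=robot.get_obs();print(o['tool_pos'],o['wrist_force'],o['time'])
E
```

```text
48 [147.58728221  37.38618888 220.15068822]
theta 1.802678000902166
carton 15.7792 48
bottle 6.776 0
domed 5.7552 6
pliers 58.4176 472
[ 0.56590683 -0.25723205  0.37235186] [ 0.50166923 -0.35120676 -0.41375244] 13.1333
```

```bash
python3 - <<'E'
from h import *
p,d=robot.snapshot('side');cv2.imwrite('pics/s6.png',p[:,:,::-1])
for im in(cv2.imread('pics/side0.png'),p[:,:,::-1]):
    h=cv2.cvtColor(np.ascontiguousarray(im),cv2.COLOR_BGR2HSV);m=((h[...,0]<8)|(h[...,0]>172))&(h[...,1]>130)&(h[...,2]>50);m[:260]=0;m[310:]=0;m[:,:190]=0;m[:,270:]=0
    a=np.argwhere(m);print(m.sum(),a.mean(0),a.min(0),a.max(0))
E
```

```text
375 [286.344      238.13066667] [261 200] [298 262]
400 [286.035 237.32 ] [261 200] [298 262]
```

View pics/s6.png

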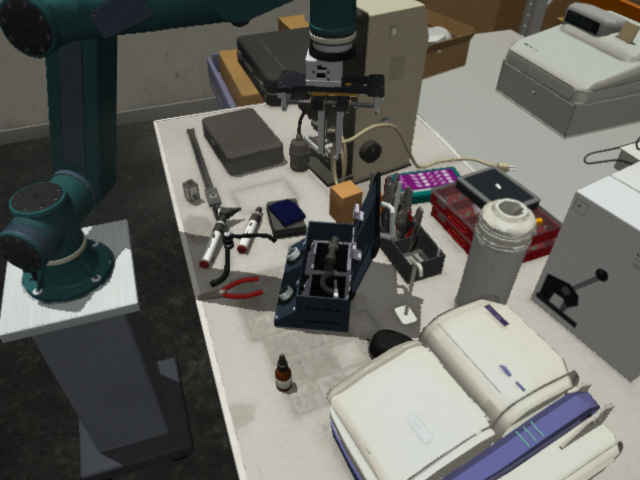

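The lid rests open at about (370,225). The pliers (238,286), bottle (283,375), domed case and carton (346,200) have not moved; the large picture difference at the pliers is the arm's shadow. I'm handing in the job.

```bash
python3 -c "
from bench import robot
print(robot.close_job())"
```

```text
the job is handed in; nothing more can be done
None
```

The case is open: the left button was the locked one, I clicked it out, swung the lid back to its stop and let go. I handed the job in at about 13 s of the 64 s allowed.

- **Which lock:** By touch, the left button gave no resistance down to 12.7 mm, then pushed back with 8 N at about 10 mm. That matches a locked button. The wrist camera's depth agreed, at 11.3 mm for the left and 17.5 mm for the right. I did not touch the right button.
- **Release:** I pushed the left button to its hard stop (34 N at 5.4 mm). Afterwards both buttons stood equally proud in the picture. That second reading came out about 2 mm low for both, at 15.3 mm instead of 18 mm.
- **Lid:** I swung the lid by its handle to about 1.845 rad, then opened the jaws. The wrist force fell to zero and I withdrew upwards. A later camera estimate gave 1.80 rad, from only a partly visible bar, and the lid stayed leaning back.
- **Bystanders:** The pliers, bottle, domed case and carton were in the same places in the before and after pictures. A large picture difference at the pliers was the arm's shadow; their red outline had not moved.

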